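# Load two test cassettes and hold the scanner's ratchet lever on its third click

### The job

Stack the two test cassettes squarely on the loader's tray, centred on its teal mark with long sides along the tray's travel: the blue one first, the white one flush on top of it. Then push the red-handled ratchet lever forward exactly three clicks from rest, never on towards a fourth, gently enough that the pile stays square as the tray carries it under the scanner. The lever springs back if let go, so finish while still holding it on the third click; leave the tube rack, bottle and tip box alone.

Things in the scene. Friction and masses are not known exactly. Their poses are not given: they have to be found in the camera images.
- blue_cassette_center (a point): Centre (half-way up) of the blue flat test cassette, a loose rigid plastic block 70 x 44 x 14 mm (x, y, z), about 45 g, with a small white window on top; x along its 70 mm side, z up. It starts lying flat on the counter. Either way round will do.
- white_cassette_center (a point): Centre (half-way up) of the cream-white test cassette, otherwise the same as the blue one.
- tray_top (a point): Centre of the tray's top face (the teal mark, 72 x 46 mm, flush with it), 32 mm above the counter. The tray is a grey slab 100 x 66 x 10 mm (x, y, z); x is its travel, away from the robot's side and into the scanner arch; z up. Linked to the lever, it moves 16 mm a click.
- arch_front (a point): Middle of the upper front edge of the white scanner arch (fixed), 98 mm above the counter and 70 mm ahead (+x) of the tray's centre when the lever is at rest. The arch is 120 mm wide and 95 mm deep; its opening is 96 mm wide and reaches to 76 mm above the counter. Axes as the tray's.
- lever_pivot (a point): Point on the upright axis of the lever's toothed aluminium wheel (54 mm radius over its pins), 36 mm above the counter. The axes turn with the lever; the lever turns about z, counter-clockwise from above as it is advanced.
- lever_grip (a point): Centre of the graspable part of the lever's handle, an upright red round post 20 mm in diameter, 110 mm from the pivot axis. This point is 74 mm above the counter; the post's top is at 97 mm and the aluminium arm it stands on has its top at 42 mm. The handle can be pinched from above, and fingers can turn about it.
- lever (a joint): Lever angle, rad: 0 at rest, growing as the handle is pushed forward (tray's +x). Clicks (notches) at 0.2, 0.4, 0.6, 0.8, end stop 0.9; 22 mm of handle travel a click. Let go, it springs back to 0 over all notches: spring force at the handle about 4 N at rest, 6 N at 0.6, friction 1.5 N. Just past each notch the push needed rises sharply by 3 to 4 N (to 7 to 10 N), then falls until the next (crests half-way between).
- tube_rack: Bystander: pale rack 50 x 130 x 60 mm with red-capped tubes; origin at the centre of its underside.
- reagent_bottle: Bystander: white bottle with a blue cap, 44 mm diameter, 100 mm high; origin at the centre of its underside.
- tip_box: Bystander: yellow box with a pale lid, 85 x 120 x 63 mm; origin at the centre of its underside.
Mind the look-alikes: they are no part of the job. What is shaped like the part that bears blue_cassette_center but green or orange is not meant.

How it is judged:
By the outcome, as a careful person would: the job done as asked, in the order asked, and still so for the second after the job is handed in, while the arm keeps its last pose, push and grip.
It also fails if it takes over 72 s, if anything falls off the work surface, if the arm or the gripper's body presses on something with over 40 N, if the wrist force passes 120 N, or if a joint passes its speed limit or range.

### The arm

A 6-joint arm with a two-finger parallel gripper is mounted at the origin on the work surface. World frame = base frame: x ahead of the robot, y to its left, z up, the work surface at z = 0. Lengths are in m, angles in rad, forces in N, time in s.
With the tool pointing down it reaches from about 0.35 to 0.85 m from the base axis. Payload 8.1 kg.
Tool frame: the origin (TCP) lies at the centre of the arm's flange, where the gripper is bolted on; the fingertips stand 186 mm ahead of it and the grasp point (between the pads) lies 167 mm ahead of it; z points along the fingers, y is the line along which they close (so a half turn about z gives the same grasp; the last joint's range is limited). The gripper opens to 93 mm and grips with 3 to 60 N. Pads are 15 mm wide; open, the fingers measure 128 mm over their backs; the gripper's body (75 mm by 188 mm) begins 65 mm behind the grasp point.
Start: joints at [1.263, 0.13, 1.488, -0, 1.523, -0.085], TCP at [0.133, 0.585, 0.405] pointing down, gripper open.
Joint ranges: [-2.96, 2.96], [-0.89, 2.26], [0.02, 2.5], [-1.34, 4.48], [0, 2.73], [-2.66, 2.66]. Speed limits (rad/s): [2.39, 2.39, 2.79, 3.14, 3.14, 3.14].

### API

Orientations are given as a rotation vector (axis times angle).
In Python, from plant import read_state, read_camera, camera_params, robot gives the robot as it stands.
- The arm moves only by the tool carry_out, never from a script. Its argument "targets" is a list of rows, each an object of numbers: "hand": the opening in per cent of the stroke, from 0 (shut) to 100 (fully open); "x", "y", "z": the shift along the tool's x, y, z in m; "ax", "ay", "az": the turn, a rotation vector about the tool's x, y, z in rad. In form: [{"hand": .., "x": .., "y": .., "z": .., "ax": .., "ay": .., "az": ..}, ...]. A call has 1 to 8 rows; each row is the pose to reach, as a shift and turn from the pose commanded when the call began, along the tool's axes at that moment; what a row does not reach only later rows make up. A row lasts 1/8 s, in which the tool goes at most 62.5 mm and 10.7 degrees, less where a joint would pass 70% of its speed; a pose out of reach is approached as far as the arm can. A call with a gripper value outside its range is refused whole. The fingers move at their own pace and stop on an object; "newtons" is the grip in N (left out, the last holds). Time passes only in rows, so rows that repeat a pose let the fingers close. It gives the time, the measured TCP pose, the force, the opening and the grip force at its end, in the units of the state.
- read_state(): the state, without advancing time (a new reading comes with each control period).
- read_camera(name): name is "side" or "top"; returns (picture, depth): 480x640x3 uint8, blue, green, red; 480x640 float32, m along the optical axis (not along the pixel's ray), 0 where there is no reading.
- camera_params(name): a dict with "fx", "fy", "cx", "cy" (pixels), "position" and "rotation" of the camera in the world. Camera axes: x right, y up, looking along -z (the intrinsics and any distortion apply to the point x, -y, -z); pixel columns grow to the right and rows downward; lengths in m; the calibration is good to about 2 mm. A picture is of the moment at which its call begins. camera_params takes no time and is no camera call.
- robot.close_job(): hands the job in; it is judged then, once.
The state is a dict: "t": time; "q": joint angles; "dq": joint speeds; "joint_torque": joint torques, N m; "tool_pos": TCP position; "orientation": TCP orientation; "force": force on the tool from outside, world axes, zero at the start; "wrist_torque": the same for the moment, N m; "opening": finger opening in m; "gripper_force": force on a finger pad.
Only numpy, scipy, OpenCV 4.12 (cv2) and the standard library are available. Lean on these libraries where they do the work, as an engineer would, in place of code of your own. Each camera call takes 0.05 s, during which the arm holds its last target. There are 200 camera calls.

## Working session

There is one attempt and no reset: what is moved stays moved. The work goes in short steps, Python scripts to look and compute and a tool call to move; the robot and the scene stay as the last step left them, time stands still between calls to the robot, and variables do not carry over. Pictures are saved under pics/ and viewed, at most 10 in all, crops included, and the job is handed in when it is done.

Besides the shell and the picture viewer there is one more tool, called after "Request:" by a JSON object that holds its "api" and its "payload", one argument or row to a line. carry_out: Moves the arm, as the interface text tells. Its arguments: {"type":"object","properties":{"targets":{"type":"array","items":{"type":"object","properties":{"hand":{"type":"number"},"x":{"type":"number"},"y":{"type":"number"},"z":{"type":"number"},"ax":{"type":"number"},"ay":{"type":"number"},"az":{"type":"number"}}}},"newtons":{"type":"number"}},"required":["targets"]}

```bash
mkdir -p pics; python3 - <<'E'
from plant import *
import cv2,numpy as np
for n in("top","side"):
    p,d=read_camera(n); cv2.imwrite(f"pics/{n}0.png",p); np.save(f"pics/{n}0.npy",d); print(n,camera_params(n))
s=read_state();print(s)
E
ls
```

```text
top {'fx': 564.3732719166915, 'fy': 564.3732719166915, 'cx': 316.31159346326217, 'cy': 241.43239793529378, 'position': array([4.74481611e-01, 3.91773758e-04, 1.47137737e+00]), 'rotation': array([ 0.05161272, -0.05729193, -1.55899255])}
side {'fx': 520.8281998782768, 'fy': 520.8281998782768, 'cx': 322.6108628813609, 'cy': 239.1674925289012, 'position': array([ 0.39872687, -1.23081792,  0.95860108]), 'rotation': array([ 0.94771335, -0.07079654, -0.09313851])}
{'t': 0.1, 'q': array([ 1.26257632e+00,  1.31070556e-01,  1.48916414e+00,  2.04273343e-05,
        1.52301442e+00, -8.54274599e-02]), 'dq': array([ 0.00028612, -0.00277667, -0.00194141, -0.00069354,  0.0025157 ,
       -0.00026058]), 'joint_torque': array([ 8.94206642e-04, -5.61346722e+01, -4.93092155e+01,  7.69971125e-02,
        2.91774503e-02, -1.06245691e-04]), 'tool_pos': array([0.13249955, 0.58497384, 0.40380454]), 'orientation': array([-3.49201570e-01, -3.12177758e+00,  2.54517964e-03]), 'force': array([-0.3888487 ,  0.54123877,  0.1656241 ]), 'wrist_torque': array([-0.00530119, -0.00497211,  0.01116096]), 'gripper_force': 0.0, 'opening': 0.09278351571788342}
pics
```

View pics/top0.png

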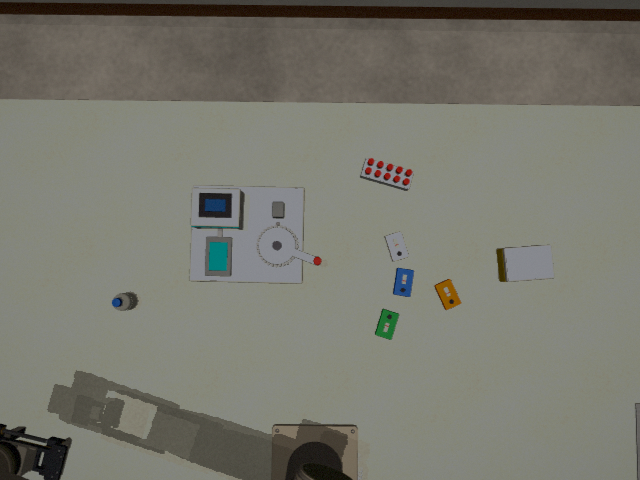

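View pics/side0.png

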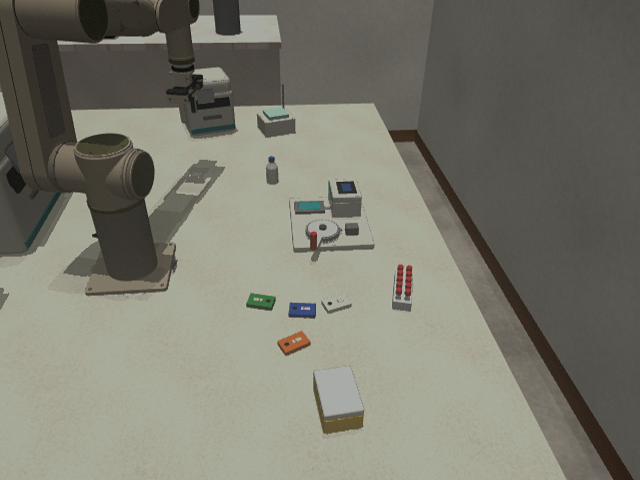

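The top view shows the blue cassette at (403,282), white at (397,246), teal mark at (218,256), pivot at (277,245) and red post at (318,261). The rack, bottle and box are well clear, and the side view agrees.

```bash
cat > h.py <<'E'
import numpy as np,cv2
from scipy.spatial.transform import Rotation as R
from plant import *
def to_world(n,uv,z):
    c=camera_params(n);uv=np.atleast_2d(uv).astype(float)
    r=np.c_[(uv[:,0]-c['cx'])/c['fx'],-(uv[:,1]-c['cy'])/c['fy'],-np.ones(len(uv))]
    r=r@R.from_rotvec(c['rotation']).as_matrix().T
    return c['position']+r*((z-c['position'][2])/r[:,2])[:,None]
def to_pix(n,P):
    c=camera_params(n);p=(np.atleast_2d(P)-c['position'])@R.from_rotvec(c['rotation']).as_matrix()
    return np.c_[c['cx']+c['fx']*p[:,0]/-p[:,2],c['cy']-c['fy']*p[:,1]/-p[:,2]]
def blob(n,mask,box,z):
    """centre, long-axis angle (deg), PCA side lengths of the largest blob in box (u0,v0,u1,v1)"""
    m=np.zeros(mask.shape,np.uint8);u0,v0,u1,v1=box;m[v0:v1,u0:u1]=mask[v0:v1,u0:u1]
    m=cv2.morphologyEx(m,cv2.MORPH_CLOSE,np.ones((5,5)))
    k,l,st,_=cv2.connectedComponentsWithStats(m);i=1+np.argmax(st[1:,4])
    v,u=np.where(l==i);P=to_world(n,np.c_[u,v],z)[:,:2]
    c=P.mean(0);w,V=np.linalg.eigh(np.cov((P-c).T));a=np.degrees(np.arctan2(V[1,1],V[0,1]))
    return c.round(4),round((a+90)%180-90,1),np.sqrt(12*w[::-1]).round(4),len(u)
def masks(p):
    h=cv2.cvtColor(p,cv2.COLOR_BGR2HSV).astype(int);H,S,V=h[...,0],h[...,1],h[...,2]
    return dict(blue=(H>100)&(H<125)&(S>120),teal=(H>80)&(H<98)&(S>110)&(V>90),red=((H<8)|(H>172))&(S>130),white=(S<26)&(V>150)),h
E
python3 - <<'E'
from h import *
p=cv2.imread("pics/top0.png");M,h=masks(p)
print("white hsv",h[240,392],h[250,402],"counter",h[225,380],h[262,400],"base",h[270,240])
print("blue",blob("top",M['blue'],(385,262,420,302),.007))
print("white",blob("top",M['white'],(378,226,416,266),.007))
print("teal",blob("top",M['teal'],(200,236,236,276),.032))
print("red",blob("top",M['red'],(308,250,330,272),.09))
print("pivot",to_world("top",[277,245],.04),"tray-corners")
d=np.load("pics/top0.npy");print(d[256,218],d[282,403],d[225,380])
E
python3 -c "
import cv2;p=cv2.imread('pics/top0.png')[180:350,180:430];cv2.imwrite('pics/c0.png',cv2.resize(p,None,fx=3.2,fy=3.2,interpolation=cv2.INTER_CUBIC))"
```

```text
white hsv [114   9 138] [113  14 144] counter [ 35  22 137] [ 43  13 139] base [113  14 144]
blue (array([ 0.4739, -0.2299]), np.float64(-8.0), array([0.0693, 0.0438]), 453)Traceback (most recent call last):
  File "<stdin>", line 5, in <module>
  File "h.py", line 16, in blob
    k,l,st,_=cv2.connectedComponentsWithStats(m);i=1+np.argmax(st[1:,4])
                                                     ~~~~~~~~~^^^^^^^^^^
    return _wrapfunc(a, 'argmax', axis=axis, out=out, **kwds)
    return bound(*args, **kwds)
ValueError: attempt to get argmax of an empty sequence
```

View pics/c0.png

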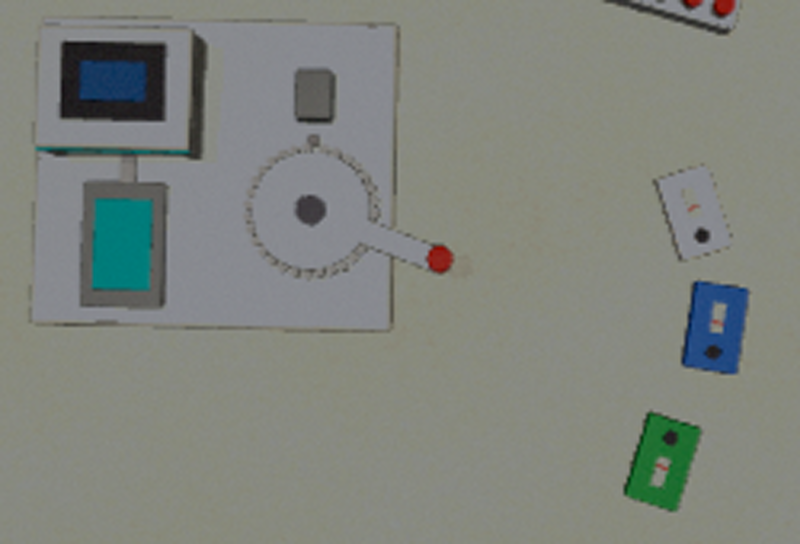

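The crop confirms the layout: the white cassette is tilted about +15° and the blue about -8°. White differs from the counter in hue.

```bash
sed -i 's/white=(S<26)&(V>150)/white=(H>90)\&(H<140)\&(S<45)\&(V>60)/' h.py
python3 - <<'E'
from h import *
p=cv2.imread("pics/top0.png");M,h=masks(p)
print("white",blob("top",M['white'],(380,228,414,266),.007))
t=blob("top",M['teal'],(200,236,236,276),.032);print("teal",t)
print("red",blob("top",M['red'],(308,250,330,272),.09))
pv=to_world("top",[[180+310/3.2,180+210/3.2]],.045);print("pivot",pv)
# base plate/arch front edge direction
arch=to_world("top",[[180+37/3.2,180+149/3.2],[180+192/3.2,180+152/3.2]],.098);print(arch)
base=to_world("top",[[180+32/3.2,180+322/3.2],[180+391/3.2,180+330/3.2],[180+398/3.2,180+24/3.2]],.01);print(base)
Mo=R.from_rotvec(read_state()['orientation']).as_matrix();print(Mo.round(3))
E
```

```text
white (array([ 0.5672, -0.2134]), np.float64(18.5), array([0.0673, 0.0416]), 413)
teal (array([0.5348, 0.2465]), np.float64(-1.1), array([0.0734, 0.046 ]), 521)
red (array([ 0.5238, -0.0058]), np.float64(0.6), array([0.0178, 0.0156]), 48)
pivot [[0.56195162 0.0954802  0.045     ]]
[[0.60299014 0.30091901 0.098     ]
 [0.60203459 0.1826754  0.098     ]]
[[0.47108945 0.32051942 0.01      ]
 [0.46782921 0.03093989 0.01      ]
 [0.71704363 0.02839372 0.01      ]]
[[-0.975  0.221 -0.001]
 [ 0.221  0.975 -0.002]
 [ 0.    -0.002 -1.   ]]
```

```bash
cat > go.py <<'E'
import sys
from h import *
# args: groups x y z yaw(deg, direction of tool y); prints tool-frame shift/turn from the pose as measured
s=read_state();R0=R.from_rotvec(s['orientation'])
print("t",round(s['t'],2),"pos",s['tool_pos'].round(4),"R.y",R0.as_matrix()[:,1].round(4),"open",round(s['opening'],4),"F",s['force'].round(1))
a=list(map(float,sys.argv[1:]))
for i in range(0,len(a),4):
    y=np.radians(a[i+3]);Y=np.array([np.cos(y),np.sin(y),0]);Z=np.array([0,0,-1.])
    R1=R.from_matrix(np.c_[np.cross(Y,Z),Y,Z])
    print("shift",R0.inv().apply(np.array(a[i:i+3])-s['tool_pos']).round(4),"turn",(R0.inv()*R1).as_rotvec().round(4))
E
python3 go.py .45 .2 .36 82 .474 -.23 .3 82
```

```text
t 0.1 pos [0.1325 0.585  0.4038] R.y [ 0.221   0.9753 -0.0016] open 0.0928 F [-0.4  0.5  0.2]
shift [-0.3947 -0.3052  0.0442] turn [-0.0016 -0.0002 -0.0832]
shift [-0.5131 -0.7192  0.1049] turn [-0.0016 -0.0002 -0.0832]
```

Request:
{"api": "carry_out", "payload": {
  "targets": [
    {"hand": 75,"x": -0.05,"y": -0.04,"z": 0.005},
    {"hand": 75,"x": -0.1,"y": -0.077,"z": 0.011},
    {"hand": 75,"x": -0.15,"y": -0.115,"z": 0.016},
    {"hand": 75,"x": -0.2,"y": -0.155,"z": 0.022,"az": -0.04},
    {"hand": 75,"x": -0.25,"y": -0.193,"z": 0.028,"az": -0.06},
    {"hand": 75,"x": -0.3,"y": -0.232,"z": 0.033,"ax": -0.0016,"az": -0.083},
    {"hand": 75,"x": -0.35,"y": -0.27,"z": 0.038,"ax": -0.0016,"az": -0.083},
    {"hand": 75,"x": -0.395,"y": -0.305,"z": 0.044,"ax": -0.0016,"az": -0.083}
  ]
}}

```text
schema error: expected keys hand, x, y, z, ax, ay, az
```

```bash
python3 go.py .474 -.23 .26 82 
```

```text
t 0.1 pos [0.1325 0.585  0.4038] R.y [ 0.221   0.9753 -0.0016] open 0.0928 F [-0.4  0.5  0.2]
shift [-0.5132 -0.7191  0.1449] turn [-0.0016 -0.0002 -0.0832]
```

Request:
{"api": "carry_out", "payload": {
  "targets": [
    {"hand": 75,"x": -0.395,"y": -0.305,"z": 0.044,"ax": -0.0016,"ay": 0,"az": -0.083},
    {"hand": 75,"x": -0.395,"y": -0.305,"z": 0.044,"ax": -0.0016,"ay": 0,"az": -0.083},
    {"hand": 75,"x": -0.395,"y": -0.305,"z": 0.044,"ax": -0.0016,"ay": 0,"az": -0.083},
    {"hand": 75,"x": -0.395,"y": -0.305,"z": 0.044,"ax": -0.0016,"ay": 0,"az": -0.083},
    {"hand": 75,"x": -0.395,"y": -0.305,"z": 0.044,"ax": -0.0016,"ay": 0,"az": -0.083},
    {"hand": 75,"x": -0.395,"y": -0.305,"z": 0.044,"ax": -0.0016,"ay": 0,"az": -0.083},
    {"hand": 75,"x": -0.395,"y": -0.305,"z": 0.044,"ax": -0.0016,"ay": 0,"az": -0.083},
    {"hand": 75,"x": -0.395,"y": -0.305,"z": 0.044,"ax": -0.0016,"ay": 0,"az": -0.083}
  ]
}}

```text
t: 1.1
tool_pos: [0.4506, 0.1994, 0.3605]
orientation: [0.219, 3.134, 0.003]
force: [0.8, 0.2, 0.3]
opening: 0.0695
gripper_force: 0.0
```

```bash
python3 go.py .474 -.23 .26 82 
```

```text
t 1.1 pos [0.4506 0.1994 0.3605] R.y [0.1393 0.9902 0.0017] open 0.0695 F [0.8 0.2 0.3]
shift [-0.083  -0.4221  0.0998] turn [ 0.0017  0.0001 -0.0002]
```

Request:
{"api": "carry_out", "payload": {
  "targets": [
    {"hand": 75,"x": -0.083,"y": -0.422,"z": 0.1,"ax": 0.0017,"ay": 0,"az": 0},
    {"hand": 75,"x": -0.083,"y": -0.422,"z": 0.1,"ax": 0.0017,"ay": 0,"az": 0},
    {"hand": 75,"x": -0.083,"y": -0.422,"z": 0.1,"ax": 0.0017,"ay": 0,"az": 0},
    {"hand": 75,"x": -0.083,"y": -0.422,"z": 0.1,"ax": 0.0017,"ay": 0,"az": 0},
    {"hand": 75,"x": -0.083,"y": -0.422,"z": 0.1,"ax": 0.0017,"ay": 0,"az": 0},
    {"hand": 75,"x": -0.083,"y": -0.422,"z": 0.1,"ax": 0.0017,"ay": 0,"az": 0},
    {"hand": 75,"x": -0.083,"y": -0.422,"z": 0.1,"ax": 0.0017,"ay": 0,"az": 0},
    {"hand": 75,"x": -0.083,"y": -0.422,"z": 0.1,"ax": 0.0017,"ay": 0,"az": 0}
  ]
}}

```text
t: 2.1
tool_pos: [0.4721, -0.2314, 0.2585]
orientation: [-0.226, -3.131, -0.001]
force: [0.4, 1.4, -0.6]
opening: 0.0697
gripper_force: 0.0
```

```bash
python3 go.py .474 -.23 .189 82 
```

```text
t 2.1 pos [ 0.4721 -0.2314  0.2585] R.y [1.438e-01 9.896e-01 2.000e-04] open 0.0697 F [ 0.4  1.4 -0.6]
shift [-0.0018  0.0016  0.0694] turn [ 0.0002 -0.0024 -0.0047]
```

Request:
{"api": "carry_out", "payload": {
  "targets": [
    {"hand": 75,"x": -0.002,"y": 0.0015,"z": 0.04,"ax": 0,"ay": -0.002,"az": -0.005},
    {"hand": 75,"x": -0.002,"y": 0.0015,"z": 0.06,"ax": 0,"ay": -0.002,"az": -0.005},
    {"hand": 75,"x": -0.002,"y": 0.0015,"z": 0.06,"ax": 0,"ay": -0.002,"az": -0.005},
    {"hand": 75,"x": -0.002,"y": 0.0015,"z": 0.06,"ax": 0,"ay": -0.002,"az": -0.005}
  ]
}}

```text
t: 2.6
tool_pos: [0.4759, -0.2266, 0.2011]
orientation: [0.21, 3.132, -0.001]
force: [0.3, -0.8, 0.9]
opening: 0.0699
gripper_force: 0.0
```

```bash
python3 go.py .474 -.23 .189 82 
```

```text
t 2.6 pos [ 0.4759 -0.2266  0.2011] R.y [ 1.337e-01  9.910e-01 -4.000e-04] open 0.0699 F [ 0.3 -0.8  0.9]
shift [ 0.0014 -0.0037  0.0121] turn [-0.0004  0.003   0.0055]
```

Request:
{"api": "carry_out", "payload": {
  "targets": [
    {"hand": 75,"x": 0.0015,"y": -0.0035,"z": 0.008,"ax": 0,"ay": 0.002,"az": 0.005},
    {"hand": 75,"x": 0.0015,"y": -0.0035,"z": 0.012,"ax": 0,"ay": 0.002,"az": 0.005},
    {"hand": 75,"x": 0.0015,"y": -0.0035,"z": 0.012,"ax": 0,"ay": 0.002,"az": 0.005},
    {"hand": 75,"x": 0.0015,"y": -0.0035,"z": 0.012,"ax": 0,"ay": 0.002,"az": 0.005}
  ]
}}

```text
t: 3.1
tool_pos: [0.4735, -0.2302, 0.1883]
orientation: [0.219, 3.134, -0.0]
force: [-0.3, 0.6, 0.2]
opening: 0.0694
gripper_force: 0.0
```

```bash
python3 go.py .474 -.23 .189 82 
```

```text
t 3.1 pos [ 0.4735 -0.2302  0.1883] R.y [ 1.394e-01  9.902e-01 -2.000e-04] open 0.0694 F [-0.3  0.6  0.2]
shift [-0.0005  0.0003 -0.0007] turn [-0.0002  0.0002 -0.0002]
```

Close, then lift.

Request:
{"api": "carry_out", "payload": {
  "newtons": 15,
  "targets": [
    {"hand": 30,"x": 0,"y": 0,"z": 0,"ax": 0,"ay": 0,"az": 0},
    {"hand": 30,"x": 0,"y": 0,"z": 0,"ax": 0,"ay": 0,"az": 0},
    {"hand": 30,"x": 0,"y": 0,"z": 0,"ax": 0,"ay": 0,"az": 0},
    {"hand": 30,"x": 0,"y": 0,"z": 0,"ax": 0,"ay": 0,"az": 0},
    {"hand": 30,"x": 0,"y": 0,"z": 0,"ax": 0,"ay": 0,"az": 0},
    {"hand": 30,"x": 0,"y": 0,"z": -0.02,"ax": 0,"ay": 0,"az": 0},
    {"hand": 30,"x": 0,"y": 0,"z": -0.05,"ax": 0,"ay": 0,"az": 0},
    {"hand": 30,"x": 0,"y": 0,"z": -0.1,"ax": 0,"ay": 0,"az": 0}
  ]
}}

```text
t: 4.1
tool_pos: [0.4725, -0.2296, 0.2871]
orientation: [-0.219, -3.13, -0.003]
force: [0.7, -0.1, -0.7]
opening: 0.0438
gripper_force: 15.0
```

```bash
python3 go.py .535 .2465 .29 89.35 
```

```text
t 4.1 pos [ 0.4725 -0.2296  0.2871] R.y [0.1394 0.9902 0.0015] open 0.0438 F [ 0.7 -0.1 -0.7]
shift [ 0.0045  0.4802 -0.0021] turn [ 0.0018 -0.0039 -0.1285]
```

Request:
{"api": "carry_out", "payload": {
  "targets": [
    {"hand": 30,"x": 0,"y": 0.03,"z": -0.05,"ax": 0,"ay": -0.003,"az": -0.03},
    {"hand": 30,"x": 0.001,"y": 0.09,"z": -0.06,"ax": 0,"ay": -0.003,"az": -0.06},
    {"hand": 30,"x": 0.002,"y": 0.15,"z": -0.06,"ax": 0,"ay": -0.003,"az": -0.1},
    {"hand": 30,"x": 0.003,"y": 0.21,"z": -0.06,"ax": 0,"ay": -0.003,"az": -0.128},
    {"hand": 30,"x": 0.004,"y": 0.27,"z": -0.06,"ax": 0,"ay": -0.003,"az": -0.128},
    {"hand": 30,"x": 0.004,"y": 0.33,"z": -0.06,"ax": 0,"ay": -0.003,"az": -0.128},
    {"hand": 30,"x": 0.0045,"y": 0.39,"z": -0.06,"ax": 0,"ay": -0.003,"az": -0.128},
    {"hand": 30,"x": 0.0045,"y": 0.44,"z": -0.05,"ax": 0,"ay": -0.003,"az": -0.128}
  ]
}}

```text
t: 5.1
tool_pos: [0.5305, 0.2086, 0.3389]
orientation: [0.017, 3.136, 0.0]
force: [0.7, -0.0, -0.2]
opening: 0.0441
gripper_force: 15.0
```

```bash
python3 go.py .535 .2465 .25 89.35 
```

```text
t 5.1 pos [0.5305 0.2086 0.3389] R.y [1.090e-02 9.999e-01 3.000e-04] open 0.0441 F [ 0.7 -0.  -0.2]
shift [-0.0036  0.0379  0.089 ] turn [0.0003 0.0051 0.0004]
```

Request:
{"api": "carry_out", "payload": {
  "targets": [
    {"hand": 30,"x": -0.002,"y": 0.02,"z": 0.03,"ax": 0,"ay": 0.003,"az": 0},
    {"hand": 30,"x": -0.0035,"y": 0.038,"z": 0.06,"ax": 0,"ay": 0.003,"az": 0},
    {"hand": 30,"x": -0.0035,"y": 0.038,"z": 0.085,"ax": 0,"ay": 0.003,"az": 0},
    {"hand": 30,"x": -0.0035,"y": 0.038,"z": 0.09,"ax": 0,"ay": 0.003,"az": 0},
    {"hand": 30,"x": -0.0035,"y": 0.038,"z": 0.09,"ax": 0,"ay": 0.003,"az": 0},
    {"hand": 30,"x": -0.0035,"y": 0.038,"z": 0.09,"ax": 0,"ay": 0.003,"az": 0}
  ]
}}

```text
t: 5.85
tool_pos: [0.5352, 0.244, 0.2497]
orientation: [0.019, 3.139, 0.001]
force: [0.2, -0.7, -0.8]
opening: 0.0441
gripper_force: 15.0
```

```bash
python3 go.py .535 .2465 .2205 89.35; python3 - <<'E'
from h import *
p,d=read_camera("top");cv2.imwrite("pics/t1.png",cv2.resize(p[190:300,180:310],None,fx=5,fy=5,interpolation=cv2.INTER_CUBIC))
E
```

```text
t 5.85 pos [0.5352 0.244  0.2497] R.y [1.230e-02 9.999e-01 5.000e-04] open 0.0441 F [ 0.2 -0.7 -0.8]
shift [0.0003 0.0025 0.0292] turn [ 0.0005  0.0022 -0.001 ]
```

View pics/t1.png

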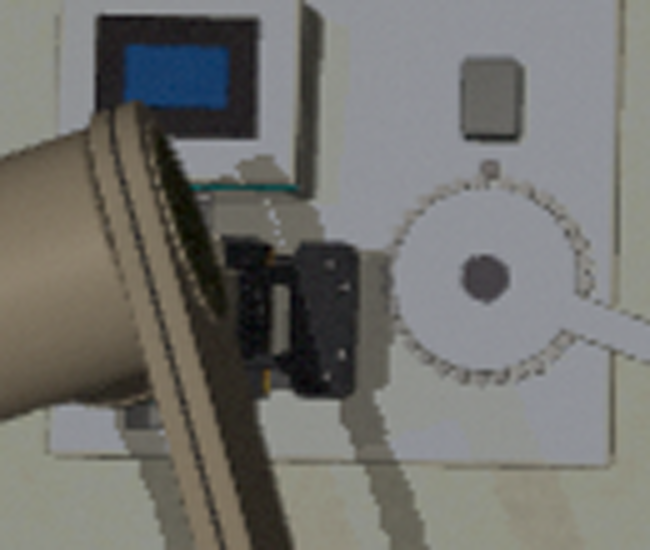

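The top view of the tray is blocked by the arm, so I'll place now and check after backing off.

Request:
{"api": "carry_out", "payload": {
  "targets": [
    {"hand": 30,"x": 0.0003,"y": 0.0025,"z": 0.012,"ax": 0,"ay": 0.002,"az": 0},
    {"hand": 30,"x": 0.0003,"y": 0.0025,"z": 0.02,"ax": 0,"ay": 0.002,"az": 0},
    {"hand": 30,"x": 0.0003,"y": 0.0025,"z": 0.026,"ax": 0,"ay": 0.002,"az": 0},
    {"hand": 30,"x": 0.0003,"y": 0.0025,"z": 0.026,"ax": 0,"ay": 0.002,"az": 0},
    {"hand": 30,"x": 0.0003,"y": 0.0025,"z": 0.026,"ax": 0,"ay": 0.002,"az": 0}
  ]
}}

```text
t: 6.52
tool_pos: [0.5343, 0.2466, 0.2222]
orientation: [-0.019, -3.14, 0.0]
force: [0.1, 0.2, -0.3]
opening: 0.0436
gripper_force: 15.0
```

```bash
python3 go.py .535 .2465 .2205 89.35
```

```text
t 6.53 pos [0.5343 0.2466 0.2222] R.y [ 1.180e-02  9.999e-01 -3.000e-04] open 0.0436 F [ 0.1  0.2 -0.3]
shift [-0.0007 -0.0001  0.0017] turn [-0.0003 -0.002  -0.0005]
```

Request:
{"api": "carry_out", "payload": {
  "targets": [
    {"hand": 30,"x": -0.0005,"y": 0,"z": 0.001,"ax": 0,"ay": -0.001,"az": 0},
    {"hand": 30,"x": -0.0005,"y": 0,"z": 0.0017,"ax": 0,"ay": -0.001,"az": 0},
    {"hand": 30,"x": -0.0005,"y": 0,"z": 0.0017,"ax": 0,"ay": -0.001,"az": 0}
  ]
}}

```text
t: 6.9
tool_pos: [0.5348, 0.2466, 0.2204]
orientation: [-0.019, -3.141, 0.0]
force: [0.3, -0.1, 0.5]
opening: 0.0436
gripper_force: 15.0
```

Request:
{"api": "carry_out", "payload": {
  "targets": [
    {"hand": 52,"x": 0,"y": 0,"z": 0,"ax": 0,"ay": 0,"az": 0},
    {"hand": 70,"x": 0,"y": 0,"z": 0,"ax": 0,"ay": 0,"az": 0},
    {"hand": 75,"x": 0,"y": 0,"z": 0,"ax": 0,"ay": 0,"az": 0},
    {"hand": 75,"x": 0,"y": 0,"z": -0.06,"ax": 0,"ay": 0,"az": 0},
    {"hand": 75,"x": 0,"y": 0,"z": -0.12,"ax": 0,"ay": 0,"az": 0},
    {"hand": 75,"x": 0,"y": -0.06,"z": -0.12,"ax": 0,"ay": 0,"az": 0.1},
    {"hand": 75,"x": 0,"y": -0.12,"z": -0.12,"ax": 0,"ay": 0,"az": 0.1},
    {"hand": 75,"x": 0,"y": -0.18,"z": -0.12,"ax": 0,"ay": 0,"az": 0.1}
  ]
}}

```text
t: 7.9
tool_pos: [0.5325, 0.0651, 0.3409]
orientation: [0.174, 3.137, -0.001]
force: [1.2, -0.9, -0.4]
opening: 0.0695
gripper_force: 0.0
```

```bash
python3 go.py .567 -.2135 .25 108.5
```

```text
t 7.9 pos [0.5325 0.0651 0.3409] R.y [ 1.108e-01  9.938e-01 -4.000e-04] open 0.0695 F [ 1.2 -0.9 -0.4]
shift [-0.0652 -0.2731  0.091 ] turn [-4.000e-04 -0.000e+00 -4.339e-01]
```

Request:
{"api": "carry_out", "payload": {
  "targets": [
    {"hand": 75,"x": -0.015,"y": -0.06,"z": 0,"ax": 0,"ay": 0,"az": -0.1},
    {"hand": 75,"x": -0.03,"y": -0.12,"z": 0,"ax": 0,"ay": 0,"az": -0.2},
    {"hand": 75,"x": -0.045,"y": -0.18,"z": 0.01,"ax": 0,"ay": 0,"az": -0.3},
    {"hand": 75,"x": -0.06,"y": -0.23,"z": 0.03,"ax": 0,"ay": 0,"az": -0.4},
    {"hand": 75,"x": -0.065,"y": -0.273,"z": 0.07,"ax": 0,"ay": 0,"az": -0.434},
    {"hand": 75,"x": -0.065,"y": -0.273,"z": 0.091,"ax": 0,"ay": 0,"az": -0.434},
    {"hand": 75,"x": -0.065,"y": -0.273,"z": 0.12,"ax": 0,"ay": 0,"az": -0.434},
    {"hand": 75,"x": -0.065,"y": -0.273,"z": 0.12,"ax": 0,"ay": 0,"az": -0.434}
  ]
}}

```text
t: 8.9
tool_pos: [0.5655, -0.2105, 0.2178]
orientation: [0.503, -3.095, -0.005]
force: [-0.9, 0.9, 0.2]
opening: 0.0694
gripper_force: 0.0
```

```bash
python3 go.py .567 -.2135 .1885 108.5;  python3 - <<'E'
from h import *
p,d=read_camera("top");M,h=masks(p);cv2.imwrite("pics/top2.png",p)
print("blue",blob("top",M['blue'],(198,232,238,280),.039))
gray=(h[...,1]<60)&(h[...,2]>90)
p0=cv2.imread("pics/top0.png");M0,_=masks(p0)
print("teal0",blob("top",M0['teal'],(200,236,236,276),.032),"teal now px",M['teal'][236:276,200:236].sum())
a=p0[186:286,186:256];b=p[186:286,186:256]
cv2.imwrite("pics/t2.png",cv2.resize(np.hstack([a,b]),None,fx=5.5,fy=5.5,interpolation=cv2.INTER_CUBIC))
E
```

```text
t 8.9 pos [ 0.5655 -0.2105  0.2178] R.y [-0.3167  0.9485  0.0041] open 0.0694 F [-0.9  0.9  0.2]
shift [-0.0006 -0.0034  0.0293] turn [ 0.0041 -0.0049 -0.0006]
blue (array([0.5334, 0.2419]), np.float64(1.1), array([0.0723, 0.0456]), 424)
teal0 (array([0.5348, 0.2465]), np.float64(-1.1), array([0.0734, 0.046 ]), 521) teal now px 48
```

View pics/t2.png

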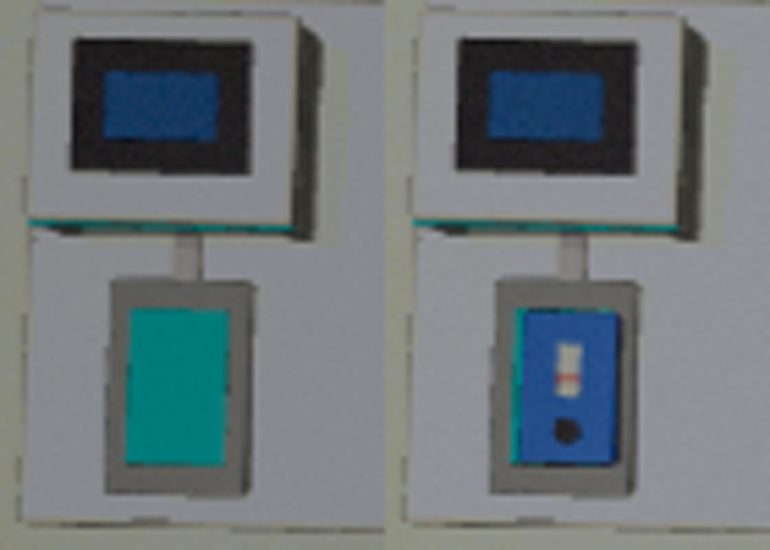

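In the right half of the picture the blue cassette sits 4–5 mm off towards -y, with a teal strip visible on its left at (515,390). I'll fit both outlines precisely before correcting it.

```bash
cat >> h.py <<'E'
from scipy.optimize import minimize
def fit(p,kind,box,size,z0,z1,x0,k=8,n="top"):
    """fit x,y,yaw of a box outline to a colour blob by overlap, on a k-times enlarged crop"""
    u0,v0,u1,v1=box;c=cv2.resize(p[v0:v1,u0:u1],None,fx=k,fy=k,interpolation=cv2.INTER_LINEAR)
    m=masks(c)[0][kind].astype(np.uint8);m=cv2.morphologyEx(m,cv2.MORPH_OPEN,np.ones((k,k)))
    cs,_=cv2.findContours(m,cv2.RETR_EXTERNAL,cv2.CHAIN_APPROX_NONE)
    m=cv2.drawContours(m*0,[max(cs,key=cv2.contourArea)],-1,1,-1)
    h=np.array([[a,b]for a,b in((1,1),(1,-1),(-1,-1),(-1,1))])*np.array(size)/2
    def f(q):
        a=q[2]/100;r=h@np.array([[np.cos(a),np.sin(a)],[-np.sin(a),np.cos(a)]])+q[:2]/1000
        P=np.vstack([np.c_[r,[z]*4]for z in(z0,z1)])
        w=((to_pix(n,P)-[u0,v0]+.5)*k-.5).astype(np.float32)
        g=cv2.fillConvexPoly(m*0,np.round(cv2.convexHull(w)*16).astype(np.int32),1,shift=4)
        return 1-(g&m).sum()/(g|m).sum()
    q0=np.array([x0[0]*1e3,x0[1]*1e3,0]);S=q0+np.array([[0,0,0],[5,0,0],[0,5,0],[0,0,6.]])
    r=minimize(f,q0,method="Nelder-Mead",options=dict(initial_simplex=S,xatol=.02,fatol=1e-5))
    return (r.x*[1,1,.573]).round(2),round(r.fun,3)
E
python3 - <<'E'
from h import *
p0=cv2.imread("pics/top0.png");p=cv2.imread("pics/top2.png");b=(196,234,240,284)
print("teal mm,deg",fit(p0,"teal",b,(.072,.046),.032,.032,(.535,.2465)))
for z0 in(.032,.046):print("blue",fit(p,"blue",b,(.07,.044),z0,.046,(.534,.242)))
print("blue0",fit(p0,"blue",(380,258,426,306),(.07,.044),0,.014,(.474,-.23)))
print("white0",fit(p0,"white",(378,224,416,266),(.07,.044),0,.014,(.567,-.213)))
E
```

```text
teal mm,deg (array([534.67, 246.43,  -0.96]), np.float64(0.02))
blue (array([533.71, 241.1 ,  -1.23]), np.float64(0.076))
blue (array([ 5.3346e+02,  2.4039e+02, -3.2000e-01]), np.float64(0.029))
blue0 (array([ 474.03, -229.31,   -8.88]), np.float64(0.09))
white0 (array([ 565.95, -212.93,   17.28]), np.float64(0.179))
```

The blue cassette is about 5.7 mm short in y and 1.1 mm short in x. I'll go back, regrasp it and shift it.

Request:
{"api": "carry_out", "payload": {
  "targets": [
    {"hand": 75,"x": 0,"y": 0.01,"z": -0.06,"ax": 0.004,"ay": -0.004,"az": 0.1},
    {"hand": 75,"x": 0.01,"y": 0.05,"z": -0.11,"ax": 0.004,"ay": -0.004,"az": 0.2},
    {"hand": 75,"x": 0.03,"y": 0.11,"z": -0.12,"ax": 0.004,"ay": -0.004,"az": 0.334},
    {"hand": 75,"x": 0.05,"y": 0.17,"z": -0.12,"ax": 0.004,"ay": -0.004,"az": 0.334},
    {"hand": 75,"x": 0.08,"y": 0.22,"z": -0.12,"ax": 0.004,"ay": -0.004,"az": 0.334},
    {"hand": 75,"x": 0.11,"y": 0.27,"z": -0.12,"ax": 0.004,"ay": -0.004,"az": 0.334},
    {"hand": 75,"x": 0.13,"y": 0.32,"z": -0.12,"ax": 0.004,"ay": -0.004,"az": 0.334},
    {"hand": 75,"x": 0.15,"y": 0.37,"z": -0.12,"ax": 0.004,"ay": -0.004,"az": 0.334}
  ]
}}

```text
t: 9.95
tool_pos: [0.3061, 0.0929, 0.3426]
orientation: [0.019, 3.134, -0.004]
force: [-0.0, 0.4, 0.9]
opening: 0.0698
gripper_force: 0.0
```

```bash
python3 go.py .5348 .2466 .25 89.35
```

```text
t 9.95 pos [0.3061 0.0929 0.3426] R.y [ 0.012   0.9999 -0.0026] open 0.0698 F [-0.   0.4  0.9]
shift [-0.2261  0.1567  0.094 ] turn [-0.0026  0.008  -0.0007]
```

Request:
{"api": "carry_out", "payload": {
  "targets": [
    {"hand": 75,"x": -0.05,"y": 0.035,"z": 0,"ax": 0,"ay": 0.005,"az": 0},
    {"hand": 75,"x": -0.1,"y": 0.07,"z": 0,"ax": 0,"ay": 0.005,"az": 0},
    {"hand": 75,"x": -0.15,"y": 0.105,"z": 0.01,"ax": 0,"ay": 0.005,"az": 0},
    {"hand": 75,"x": -0.195,"y": 0.135,"z": 0.03,"ax": 0,"ay": 0.005,"az": 0},
    {"hand": 75,"x": -0.226,"y": 0.157,"z": 0.05,"ax": 0,"ay": 0.005,"az": 0},
    {"hand": 75,"x": -0.226,"y": 0.157,"z": 0.075,"ax": 0,"ay": 0.005,"az": 0},
    {"hand": 75,"x": -0.226,"y": 0.157,"z": 0.075,"ax": 0,"ay": 0.005,"az": 0},
    {"hand": 75,"x": -0.226,"y": 0.157,"z": 0.075,"ax": 0,"ay": 0.005,"az": 0}
  ]
}}

```text
t: 10.95
tool_pos: [0.5357, 0.246, 0.2682]
orientation: [0.018, 3.141, -0.004]
force: [-0.0, -0.3, 0.4]
opening: 0.0696
gripper_force: 0.0
```

```bash
python3 go.py .5348 .2466 .221 89.35
```

```text
t 10.95 pos [0.5357 0.246  0.2682] R.y [ 0.0115  0.9999 -0.0027] open 0.0696 F [-0.  -0.3  0.4]
shift [0.0009 0.0007 0.0471] turn [-0.0027  0.0009 -0.0001]
```

Request:
{"api": "carry_out", "payload": {
  "targets": [
    {"hand": 75,"x": 0.001,"y": 0.0005,"z": 0.03,"ax": -0.002,"ay": 0.001,"az": 0},
    {"hand": 75,"x": 0.001,"y": 0.0005,"z": 0.047,"ax": -0.002,"ay": 0.001,"az": 0},
    {"hand": 75,"x": 0.001,"y": 0.0005,"z": 0.047,"ax": -0.002,"ay": 0.001,"az": 0},
    {"hand": 60,"x": 0.001,"y": 0.0005,"z": 0.047,"ax": -0.002,"ay": 0.001,"az": 0},
    {"hand": 30,"x": 0.001,"y": 0.0005,"z": 0.047,"ax": -0.002,"ay": 0.001,"az": 0},
    {"hand": 30,"x": 0.001,"y": 0.0005,"z": 0.047,"ax": -0.002,"ay": 0.001,"az": 0},
    {"hand": 30,"x": 0.001,"y": 0.0005,"z": 0.047,"ax": -0.002,"ay": 0.001,"az": 0},
    {"hand": 30,"x": 0.001,"y": 0.0005,"z": 0.047,"ax": -0.002,"ay": 0.001,"az": 0}
  ]
}}

```text
t: 11.95
tool_pos: [0.5346, 0.246, 0.2192]
orientation: [-0.018, -3.139, 0.002]
force: [-1.5, 0.0, 3.4]
opening: 0.0436
gripper_force: 15.0
```

Request:
{"api": "carry_out", "payload": {
  "targets": [
    {"hand": 30,"x": 0,"y": 0,"z": -0.003,"ax": 0,"ay": 0,"az": 0},
    {"hand": 30,"x": -0.0005,"y": 0.003,"z": -0.003,"ax": 0,"ay": 0,"az": 0},
    {"hand": 30,"x": -0.001,"y": 0.006,"z": -0.003,"ax": 0,"ay": 0,"az": 0},
    {"hand": 30,"x": -0.001,"y": 0.006,"z": -0.003,"ax": 0,"ay": 0,"az": 0},
    {"hand": 30,"x": -0.001,"y": 0.006,"z": -0.003,"ax": 0,"ay": 0,"az": 0}
  ]
}}

```text
t: 12.58
tool_pos: [0.5355, 0.252, 0.2218]
orientation: [-0.018, -3.139, 0.003]
force: [-0.6, 0.3, -0.7]
opening: 0.044
gripper_force: 15.0
```

```bash
python3 go.py .536 .2523 .2205 89.2
```

```text
t 12.57 pos [0.5355 0.252  0.2218] R.y [ 0.0116  0.9999 -0.0017] open 0.044 F [-0.6  0.3 -0.7]
shift [-0.0005  0.0003  0.0013] turn [-0.0017 -0.0025  0.0023]
```

Good; lower, release and go to the white one.

Request:
{"api": "carry_out", "payload": {
  "targets": [
    {"hand": 30,"x": -0.0005,"y": 0.0003,"z": 0.0015,"ax": 0,"ay": -0.001,"az": 0.002},
    {"hand": 30,"x": -0.0005,"y": 0.0003,"z": 0.0025,"ax": 0,"ay": -0.001,"az": 0.002},
    {"hand": 30,"x": -0.0005,"y": 0.0003,"z": 0.0025,"ax": 0,"ay": -0.001,"az": 0.002},
    {"hand": 52,"x": -0.0005,"y": 0.0003,"z": 0.0025,"ax": 0,"ay": -0.001,"az": 0.002},
    {"hand": 70,"x": -0.0005,"y": 0.0003,"z": 0.0025,"ax": 0,"ay": -0.001,"az": 0.002},
    {"hand": 75,"x": -0.0005,"y": 0.0003,"z": 0.002,"ax": 0,"ay": -0.001,"az": 0.002},
    {"hand": 75,"x": 0,"y": 0,"z": -0.06,"ax": 0,"ay": 0,"az": 0},
    {"hand": 75,"x": 0,"y": 0,"z": -0.12,"ax": 0,"ay": 0,"az": 0}
  ]
}}

```text
t: 13.58
tool_pos: [0.5354, 0.2519, 0.3426]
orientation: [-0.019, -3.137, 0.004]
force: [1.7, 0.4, 0.9]
opening: 0.0697
gripper_force: 0.0
```

Request:
{"api": "carry_out", "payload": {
  "targets": [
    {"hand": 75,"x": -0.004,"y": -0.06,"z": 0,"ax": 0,"ay": 0,"az": -0.1},
    {"hand": 75,"x": -0.008,"y": -0.12,"z": 0,"ax": 0,"ay": 0,"az": -0.2},
    {"hand": 75,"x": -0.012,"y": -0.18,"z": 0,"ax": 0,"ay": 0,"az": -0.3},
    {"hand": 75,"x": -0.016,"y": -0.24,"z": 0,"ax": 0,"ay": 0,"az": -0.33},
    {"hand": 75,"x": -0.02,"y": -0.3,"z": 0,"ax": 0,"ay": 0,"az": -0.33},
    {"hand": 75,"x": -0.024,"y": -0.36,"z": 0.02,"ax": 0,"ay": 0,"az": -0.33},
    {"hand": 75,"x": -0.028,"y": -0.42,"z": 0.05,"ax": 0,"ay": 0,"az": -0.33},
    {"hand": 75,"x": -0.03,"y": -0.46,"z": 0.1,"ax": 0,"ay": 0,"az": -0.33}
  ]
}}

```text
t: 14.58
tool_pos: [0.5608, -0.207, 0.2491]
orientation: [-0.495, 3.1, -0.007]
force: [0.2, 0.7, -0.6]
opening: 0.0698
gripper_force: 0.0
```

```bash
python3 go.py .566 -.213 .1885 108; python3 - <<'E'
from h import *
p,d=read_camera("top");cv2.imwrite("pics/top3.png",p);b=(196,234,240,284)
for z0 in(.032,.046):print("blue",fit(p,"blue",b,(.07,.044),z0,.046,(.534,.246)))
print(masks(p)[0]['teal'][236:276,200:236].sum())
E
```

```text
t 14.57 pos [ 0.5608 -0.207   0.2491] R.y [-0.3115  0.9502 -0.0046] open 0.0698 F [ 0.2  0.7 -0.6]
shift [-0.003  -0.007   0.0606] turn [-0.0046  0.0011  0.0027]
blue (array([535.13, 246.39,  -0.76]), np.float64(0.061))
blue (array([ 5.3519e+02,  2.4568e+02, -1.8000e-01]), np.float64(0.025))
21
```

Blue is now within 1 mm of the mark. Next, the white one.

Request:
{"api": "carry_out", "payload": {
  "targets": [
    {"hand": 75,"x": -0.003,"y": -0.006,"z": 0.03,"ax": -0.004,"ay": 0.001,"az": 0},
    {"hand": 75,"x": -0.003,"y": -0.006,"z": 0.045,"ax": -0.004,"ay": 0.001,"az": 0},
    {"hand": 75,"x": -0.003,"y": -0.006,"z": 0.05,"ax": -0.004,"ay": 0.001,"az": 0},
    {"hand": 75,"x": -0.003,"y": -0.006,"z": 0.05,"ax": -0.004,"ay": 0.001,"az": 0}
  ]
}}

```text
t: 15.12
tool_pos: [0.5648, -0.2084, 0.1982]
orientation: [0.498, -3.098, -0.004]
force: [0.2, 0.8, 1.0]
opening: 0.0698
gripper_force: 0.0
```

```bash
python3 go.py .5665 -.2115 .1885 108
```

```text
t 15.12 pos [ 0.5648 -0.2084  0.1982] R.y [-0.3135  0.9496  0.003 ] open 0.0698 F [0.2 0.8 1. ]
shift [-0.0006 -0.0035  0.0097] turn [ 0.0029 -0.0034  0.0047]
```

Request:
{"api": "carry_out", "payload": {
  "newtons": 15,
  "targets": [
    {"hand": 75,"x": -0.0005,"y": -0.0035,"z": 0.006,"ax": 0.003,"ay": -0.003,"az": 0.004},
    {"hand": 75,"x": -0.0005,"y": -0.0035,"z": 0.0095,"ax": 0.003,"ay": -0.003,"az": 0.004},
    {"hand": 75,"x": -0.0005,"y": -0.0035,"z": 0.0095,"ax": 0.003,"ay": -0.003,"az": 0.004},
    {"hand": 55,"x": -0.0005,"y": -0.0035,"z": 0.0095,"ax": 0.003,"ay": -0.003,"az": 0.004},
    {"hand": 30,"x": -0.0005,"y": -0.0035,"z": 0.0095,"ax": 0.003,"ay": -0.003,"az": 0.004},
    {"hand": 30,"x": -0.0005,"y": -0.0035,"z": 0.0095,"ax": 0.003,"ay": -0.003,"az": 0.004},
    {"hand": 30,"x": -0.0005,"y": -0.0035,"z": 0.0095,"ax": 0.003,"ay": -0.003,"az": 0.004},
    {"hand": 30,"x": -0.0005,"y": -0.0035,"z": 0.0095,"ax": 0.003,"ay": -0.003,"az": 0.004}
  ]
}}

```text
t: 16.12
tool_pos: [0.5662, -0.212, 0.1882]
orientation: [0.491, -3.102, -0.0]
force: [-0.9, 0.1, 1.1]
opening: 0.0438
gripper_force: 15.0
```

Request:
{"api": "carry_out", "payload": {
  "targets": [
    {"hand": 30,"x": 0,"y": 0,"z": -0.04,"ax": 0,"ay": 0,"az": 0},
    {"hand": 30,"x": 0,"y": 0,"z": -0.09,"ax": 0,"ay": 0,"az": 0},
    {"hand": 30,"x": 0,"y": 0,"z": -0.14,"ax": 0,"ay": 0,"az": 0.06},
    {"hand": 30,"x": 0.017,"y": 0.05,"z": -0.165,"ax": 0,"ay": 0,"az": 0.16},
    {"hand": 30,"x": 0.03,"y": 0.1,"z": -0.165,"ax": 0,"ay": 0,"az": 0.26},
    {"hand": 30,"x": 0.05,"y": 0.155,"z": -0.165,"ax": 0,"ay": 0,"az": 0.32},
    {"hand": 30,"x": 0.065,"y": 0.21,"z": -0.165,"ax": 0,"ay": 0,"az": 0.32},
    {"hand": 30,"x": 0.085,"y": 0.265,"z": -0.165,"ax": 0,"ay": 0,"az": 0.32}
  ]
}}

```text
t: 17.12
tool_pos: [0.4024, 0.0149, 0.3532]
orientation: [-0.01, -3.141, -0.0]
force: [0.3, 0.9, 0.6]
opening: 0.044
gripper_force: 15.0
```

```bash
python3 go.py .5358 .252 .264 89.3
```

```text
t 17.12 pos [0.4024 0.0149 0.3532] R.y [6.3e-03 1.0e+00 2.0e-04] open 0.044 F [0.3 0.9 0.6]
shift [-0.1319  0.2379  0.0893] turn [ 0.0002 -0.0001  0.0059]
```

Request:
{"api": "carry_out", "payload": {
  "targets": [
    {"hand": 30,"x": -0.02,"y": 0.045,"z": 0,"ax": 0,"ay": 0,"az": 0.006},
    {"hand": 30,"x": -0.045,"y": 0.095,"z": 0,"ax": 0,"ay": 0,"az": 0.006},
    {"hand": 30,"x": -0.07,"y": 0.145,"z": 0,"ax": 0,"ay": 0,"az": 0.006},
    {"hand": 30,"x": -0.1,"y": 0.19,"z": 0.01,"ax": 0,"ay": 0,"az": 0.006},
    {"hand": 30,"x": -0.125,"y": 0.225,"z": 0.03,"ax": 0,"ay": 0,"az": 0.006},
    {"hand": 30,"x": -0.132,"y": 0.238,"z": 0.06,"ax": 0,"ay": 0,"az": 0.006},
    {"hand": 30,"x": -0.132,"y": 0.238,"z": 0.085,"ax": 0,"ay": 0,"az": 0.006},
    {"hand": 30,"x": -0.132,"y": 0.238,"z": 0.1,"ax": 0,"ay": 0,"az": 0.006}
  ]
}}

```text
t: 18.12
tool_pos: [0.5363, 0.251, 0.2512]
orientation: [-0.018, -3.138, 0.001]
force: [0.3, -0.4, 0.2]
opening: 0.0439
gripper_force: 15.0
```

Request:
{"api": "carry_out", "payload": {
  "targets": [
    {"hand": 30,"x": 0,"y": 0,"z": 0.01,"ax": 0,"ay": 0,"az": 0},
    {"hand": 30,"x": 0,"y": 0,"z": 0.01,"ax": 0,"ay": 0,"az": 0}
  ]
}}

```text
t: 18.38
tool_pos: [0.5367, 0.2507, 0.2429]
orientation: [-0.019, -3.14, 0.0]
force: [-0.0, 0.0, 0.3]
opening: 0.0438
gripper_force: 15.0
```

```bash
python3 go.py .5358 .252 .2345 89.3
```

```text
t 18.38 pos [0.5367 0.2507 0.2429] R.y [ 1.220e-02  9.999e-01 -2.000e-04] open 0.0438 F [-0.   0.   0.3]
shift [0.0009 0.0013 0.0084] turn [-0.0002 -0.0013  0.    ]
```

Request:
{"api": "carry_out", "payload": {
  "targets": [
    {"hand": 30,"x": 0.001,"y": 0.0013,"z": 0.003,"ax": 0,"ay": -0.001,"az": 0},
    {"hand": 30,"x": 0.001,"y": 0.0013,"z": 0.006,"ax": 0,"ay": -0.001,"az": 0},
    {"hand": 30,"x": 0.001,"y": 0.0013,"z": 0.006,"ax": 0,"ay": -0.001,"az": 0},
    {"hand": 30,"x": 0.001,"y": 0.0013,"z": 0.006,"ax": 0,"ay": -0.001,"az": 0}
  ]
}}

```text
t: 18.88
tool_pos: [0.5359, 0.2523, 0.2374]
orientation: [0.019, 3.141, 0.0]
force: [0.4, -0.5, -0.6]
opening: 0.0437
gripper_force: 15.0
```

```bash
python3 go.py .5358 .252 .2345 89.3;python3 - <<'E'
from h import *
p,d=read_camera("side");u,v=to_pix("side",[.535,.25,.05])[0].astype(int);print(u,v)
cv2.imwrite("pics/s1.png",cv2.resize(p[v-30:v+30,u-40:u+40],None,fx=9,fy=9,interpolation=cv2.INTER_CUBIC))
E
```

```text
t 18.88 pos [0.5359 0.2523 0.2374] R.y [1.180e-02 9.999e-01 1.000e-04] open 0.0437 F [ 0.4 -0.5 -0.6]
shift [ 0.0001 -0.0003  0.0029] turn [0.0001 0.0005 0.0004]
308 201
```

View pics/s1.png

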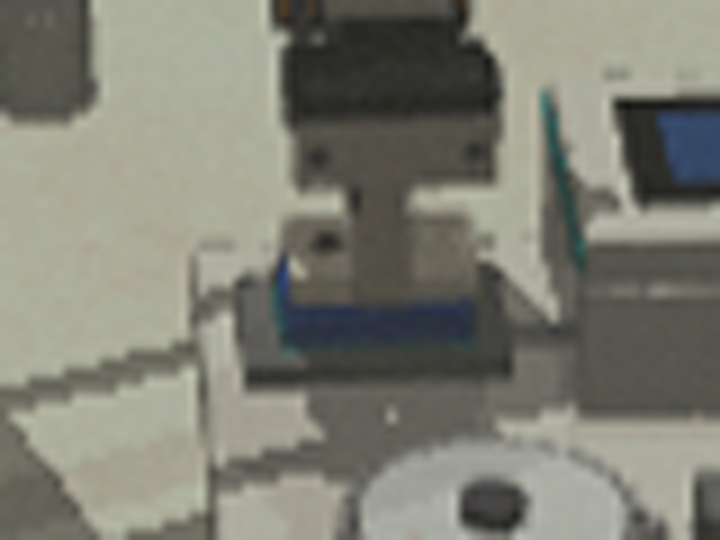

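The side view shows the white cassette's lower edge (285–478) sitting squarely over the blue (283–475), at most 1 mm ahead. I'll nudge it back slightly, lower and release.

Request:
{"api": "carry_out", "payload": {
  "targets": [
    {"hand": 30,"x": 0.0006,"y": -0.0003,"z": 0.0015,"ax": 0,"ay": 0,"az": 0},
    {"hand": 30,"x": 0.0006,"y": -0.0003,"z": 0.003,"ax": 0,"ay": 0,"az": 0},
    {"hand": 30,"x": 0.0006,"y": -0.0003,"z": 0.0035,"ax": 0,"ay": 0,"az": 0},
    {"hand": 30,"x": 0.0006,"y": -0.0003,"z": 0.0035,"ax": 0,"ay": 0,"az": 0}
  ]
}}

```text
t: 19.42
tool_pos: [0.5353, 0.252, 0.2341]
orientation: [0.019, 3.141, 0.0]
force: [-2.1, -1.0, 5.3]
opening: 0.0438
gripper_force: 15.0
```

Request:
{"api": "carry_out", "payload": {
  "targets": [
    {"hand": 50,"x": 0,"y": 0,"z": 0,"ax": 0,"ay": 0,"az": 0},
    {"hand": 60,"x": 0,"y": 0,"z": 0,"ax": 0,"ay": 0,"az": 0},
    {"hand": 75,"x": 0,"y": 0,"z": 0,"ax": 0,"ay": 0,"az": 0},
    {"hand": 75,"x": 0,"y": 0,"z": -0.03,"ax": 0,"ay": 0,"az": 0},
    {"hand": 75,"x": 0,"y": 0,"z": -0.09,"ax": 0,"ay": 0,"az": 0},
    {"hand": 75,"x": 0,"y": -0.06,"z": -0.12,"ax": 0,"ay": 0,"az": 0},
    {"hand": 75,"x": 0.003,"y": -0.12,"z": -0.12,"ax": 0,"ay": 0,"az": 0},
    {"hand": 75,"x": 0.006,"y": -0.18,"z": -0.12,"ax": 0,"ay": 0,"az": 0}
  ]
}}

```text
t: 20.42
tool_pos: [0.5269, 0.0706, 0.3546]
orientation: [0.017, 3.139, -0.0]
force: [0.1, -1.0, 0.7]
opening: 0.0696
gripper_force: 0.0
```

Request:
{"api": "carry_out", "payload": {
  "targets": [
    {"hand": 60,"x": 0.005,"y": -0.06,"z": 0,"ax": 0,"ay": 0,"az": 0},
    {"hand": 60,"x": 0.006,"y": -0.075,"z": 0,"ax": 0,"ay": 0,"az": 0},
    {"hand": 60,"x": 0.006,"y": -0.075,"z": 0,"ax": 0,"ay": 0,"az": 0}
  ]
}}

```text
t: 20.8
tool_pos: [0.5202, -0.0034, 0.3536]
orientation: [0.022, 3.141, 0.001]
force: [0.6, 1.0, -1.0]
opening: 0.0558
gripper_force: 0.0
```

```bash
python3 go.py .524 -.002 .29 90; python3 - <<'E'
from h import *
p,d=read_camera("top");cv2.imwrite("pics/top4.png",p);b=(204,239,233,277)
for z0 in(.046,.06):print("white",fit(p,"white",b,(.07,.044),z0,.060,(.535,.246)))
a=p[236:286,190:250];q,_=read_camera("side");c=q[171:231,268:348]
A=cv2.resize(a,None,fx=6.5,fy=6.5,interpolation=cv2.INTER_CUBIC);C=cv2.resize(c,(400,325),interpolation=cv2.INTER_CUBIC)
cv2.imwrite("pics/t4.png",np.hstack([A,C]))
p0=cv2.imread("pics/top0.png")
c=to_pix("top",[[.562,.0955,.04]]);print(c)
E
```

```text
t 20.8 pos [ 0.5202 -0.0034  0.3536] R.y [1.390e-02 9.999e-01 4.000e-04] open 0.0558 F [ 0.6  1.  -1. ]
shift [-0.0037  0.0014  0.0636] turn [ 0.0004  0.0004 -0.0139]
white (array([535.88, 248.4 ,   0.58]), np.float64(0.169))
white (array([536.33, 246.47,   1.32]), np.float64(0.126))
[[276.99683022 245.72783932]]
```

View pics/t4.png

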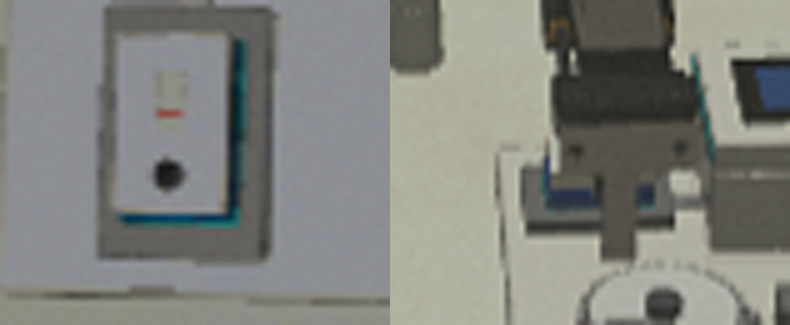

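The pile looks square in the top view (left), with the white top face at crop columns 115–230 and rows 33–212. I'll check this against the predicted outline.

```bash
python3 - <<'E'
from h import *
p=cv2.imread("pics/top4.png");k=8;b=(198,236,234,276)
c=cv2.resize(p[b[1]:b[3],b[0]:b[2]],None,fx=k,fy=k);V=c.max(2)
print("V rows across",p[256,200:234].max(1),"cols",p[236:276,211].max(1))
def edges(u0,v0):pass
m=(V>118).astype(np.uint8);n,l,st,ce=cv2.connectedComponentsWithStats(m);i=l[20*k,11*k]
cs,_=cv2.findContours((l==i).astype(np.uint8),cv2.RETR_EXTERNAL,cv2.CHAIN_APPROX_NONE)
r=cv2.minAreaRect(cv2.convexHull(max(cs,key=cv2.contourArea)));bx=(cv2.boxPoints(r)+.5)/k-.5+[b[0],b[1]]
w=to_world("top",bx,.06);print((w*1e3).round(1).tolist(),"centre",(w.mean(0)*1e3).round(1));e=np.diff(w[:,:2],axis=0);print(np.degrees(np.arctan2(e[:,1],e[:,0])).round(1),np.linalg.norm(e,axis=1).round(4))
E
```

```text
V rows across [146 147 146 147 140  95 100 108 147 147 148 148 146 148 144 143 142 143
 145 149 148 149 148 146 132  48  45  70  92  97  94  82 148 148] cols [116  96  95  96  99 127 148 149 148 148 149 147 149 147 149 149 148 147
 147 148 148 146 147 148 148 147 148 149 148 149 148 146 129  78  81  97
  99  97  96  83]
[[502.2, 269.2, 60.0], [572.3, 270.1, 60.0], [572.4, 226.3, 60.0], [502.2, 225.5, 60.0]] centre [537.3 247.8  60. ]
[   0.8  -90.  -179.3] [0.0701 0.0438 0.0701]
```

```bash
python3 - <<'E'
from h import *
for f in("top0","top3","top4"):
    p=cv2.imread(f"pics/{f}.png").astype(int)
    print(f,"rear v264..272",p[264:273,210:222].mean(1).round().astype(int).tolist());print("   front v238..245",p[238:246,210:222].mean(1).round().astype(int).tolist())
for P in([.4987,.246,.032],[.4999,.246,.046],[.4999,.246,.060],[.5707,.246,.032],[.5699,.246,.046],[.5699,.246,.060]):print(P,to_pix("top",P)[0].round(2))
E
```

```text
top0 rear v264..272 [[122, 124, 0], [122, 124, 0], [122, 124, 0], [122, 123, 0], [122, 124, 0], [120, 122, 0], [89, 91, 43], [90, 93, 94], [90, 94, 94]]
   front v238..245 [[89, 92, 93], [89, 92, 94], [89, 92, 93], [90, 92, 90], [107, 109, 18], [122, 124, 0], [122, 124, 0], [122, 124, 0]]
top3 rear v264..272 [[100, 61, 36], [118, 69, 38], [138, 79, 38], [138, 79, 37], [137, 80, 38], [97, 62, 7], [95, 97, 46], [96, 99, 100], [96, 99, 101]]
   front v238..245 [[96, 99, 100], [95, 98, 99], [94, 98, 100], [97, 96, 96], [124, 68, 26], [136, 77, 36], [136, 77, 35], [136, 76, 35]]
top4 rear v264..272 [[118, 114, 113], [142, 137, 135], [148, 142, 140], [147, 142, 140], [133, 136, 135], [91, 59, 7], [93, 95, 46], [93, 97, 98], [93, 97, 98]]
   front v238..245 [[92, 96, 97], [92, 96, 97], [94, 98, 99], [127, 130, 131], [148, 142, 140], [148, 142, 140], [148, 142, 140], [148, 142, 140]]
[0.4987, 0.246, 0.032] [217.68 270.08]
[0.4999, 0.246, 0.046] [216.75 269.5 ]
[0.4999, 0.246, 0.06] [215.78 269.38]
[0.5707, 0.246, 0.032] [218.33 241.86]
[0.5699, 0.246, 0.046] [217.39 241.8 ]
[0.5699, 0.246, 0.06] [216.44 241.41]
```

White lies within about 1.5 mm of blue, and blue is unmoved. Now the lever: I'll turn the hand so it closes along the handle's travel (tool y at about -20.6°).

```bash
python3 go.py .524 -.002 .30 -20.6; python3 -c "
from h import *
print(read_state()['q'].round(2))
p=cv2.imread('pics/top4.png')
for z in(.07,.097): print(fit(cv2.imread('pics/top0.png'),'red',(304,248,334,274),(.018,.018),.05,.097,(.524,-.005)))"
```

```text
t 20.9 pos [ 0.5204 -0.0018  0.3536] R.y [1.130e-02 9.999e-01 7.000e-04] open 0.0559 F [ 0.3  0.5 -0.3]
shift [-0.0036 -0.0002  0.0536] turn [ 6.0000e-04 -5.0000e-04  1.9191e+00]
[-0.1  -0.06  1.77  0.    1.42 -1.66]
(array([524.09,  -6.56,   2.15]), np.float64(0.199))
(array([524.09,  -6.56,   2.15]), np.float64(0.199))
```

Request:
{"api": "carry_out", "payload": {
  "targets": [
    {"hand": 60,"x": 0,"y": 0,"z": 0,"ax": 0,"ay": 0,"az": 0.18},
    {"hand": 60,"x": 0,"y": 0,"z": 0,"ax": 0,"ay": 0,"az": 0.36},
    {"hand": 60,"x": 0,"y": 0,"z": 0,"ax": 0,"ay": 0,"az": 0.54},
    {"hand": 60,"x": 0,"y": 0,"z": 0,"ax": 0,"ay": 0,"az": 0.72},
    {"hand": 60,"x": 0,"y": 0,"z": 0,"ax": 0,"ay": 0,"az": 0.9},
    {"hand": 60,"x": 0,"y": 0,"z": 0,"ax": 0,"ay": 0,"az": 1.08},
    {"hand": 60,"x": 0,"y": 0,"z": 0,"ax": 0,"ay": 0,"az": 1.26},
    {"hand": 60,"x": 0,"y": 0,"z": 0,"ax": 0,"ay": 0,"az": 1.44}
  ]
}}

```text
t: 21.9
tool_pos: [0.5204, -0.0008, 0.3535]
orientation: [-2.089, -2.346, -0.001]
force: [0.3, -0.2, -0.1]
opening: 0.0555
gripper_force: 0.0
```

```bash
python3 go.py .524 -.002 .30 -20.6
```

```text
t 21.9 pos [ 0.5204 -0.0008  0.3535] R.y [ 0.9933  0.1155 -0.    ] open 0.0555 F [ 0.3 -0.2 -0.1]
shift [-0.0016  0.0034  0.0535] turn [-1.000e-04 -5.000e-04  4.753e-01]
```

Request:
{"api": "carry_out", "payload": {
  "targets": [
    {"hand": 60,"x": -0.001,"y": 0.0035,"z": 0.02,"ax": 0,"ay": 0,"az": 0.17},
    {"hand": 60,"x": -0.001,"y": 0.0035,"z": 0.04,"ax": 0,"ay": 0,"az": 0.34},
    {"hand": 60,"x": -0.001,"y": 0.0035,"z": 0.053,"ax": 0,"ay": 0,"az": 0.475},
    {"hand": 60,"x": -0.001,"y": 0.0035,"z": 0.053,"ax": 0,"ay": 0,"az": 0.475},
    {"hand": 60,"x": -0.001,"y": 0.0035,"z": 0.053,"ax": 0,"ay": 0,"az": 0.475}
  ]
}}

```text
t: 22.52
tool_pos: [0.5241, -0.0024, 0.3012]
orientation: [2.575, 1.799, 0.001]
force: [0.8, 0.2, 0.3]
opening: 0.0559
gripper_force: 0.0
```

```bash
python3 go.py .5238 -.003 .241 -20.6; python3 - <<'E'
from h import *
q,_=read_camera("side");u,v=to_pix("side",[.524,0,.1])[0].astype(int);print(u,v)
cv2.imwrite("pics/s2.png",cv2.resize(q[v-35:v+25,u-40:u+40],None,fx=9,fy=9,interpolation=cv2.INTER_CUBIC))
E
```

```text
t 22.52 pos [ 0.5241 -0.0024  0.3012] R.y [ 9.389e-01 -3.443e-01  7.000e-04] open 0.0559 F [0.8 0.2 0.3]
shift [-0.0007 -0.0002  0.0602] turn [ 0.0007 -0.0004  0.0081]
312 231
```

View pics/s2.png

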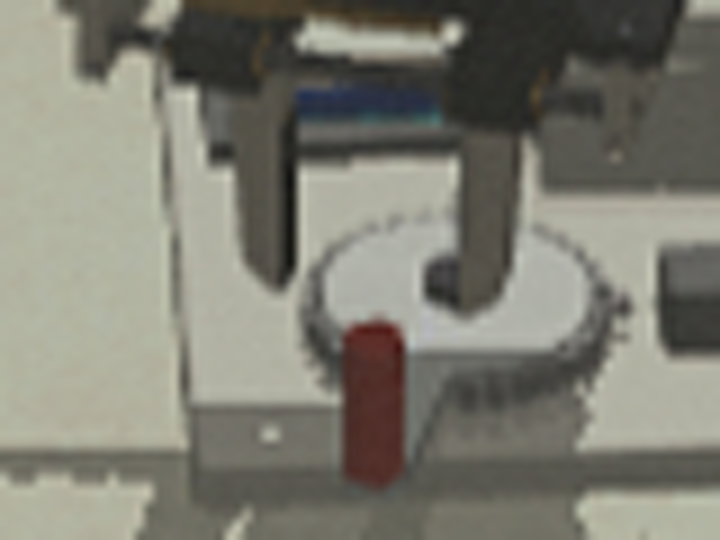

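The side view shows the open fingers (268 and 485) straddling the red post (375) evenly. I'll descend and pinch.

Request:
{"api": "carry_out", "payload": {
  "newtons": 5,
  "targets": [
    {"hand": 60,"x": -0.0005,"y": 0,"z": 0.03,"ax": 0,"ay": 0,"az": 0.008},
    {"hand": 60,"x": -0.0005,"y": 0,"z": 0.06,"ax": 0,"ay": 0,"az": 0.008},
    {"hand": 60,"x": -0.0005,"y": 0,"z": 0.06,"ax": 0,"ay": 0,"az": 0.008},
    {"hand": 5,"x": -0.0005,"y": 0,"z": 0.06,"ax": 0,"ay": 0,"az": 0.008},
    {"hand": 5,"x": -0.0005,"y": 0,"z": 0.06,"ax": 0,"ay": 0,"az": 0.008},
    {"hand": 5,"x": -0.0005,"y": 0,"z": 0.06,"ax": 0,"ay": 0,"az": 0.008},
    {"hand": 5,"x": -0.0005,"y": 0,"z": 0.06,"ax": 0,"ay": 0,"az": 0.008},
    {"hand": 5,"x": -0.0005,"y": 0,"z": 0.06,"ax": 0,"ay": 0,"az": 0.008}
  ]
}}

```text
t: 23.58
tool_pos: [0.5235, -0.0038, 0.2411]
orientation: [-2.586, -1.782, 0.0]
force: [-3.6, 0.5, 5.4]
opening: 0.02
gripper_force: 5.0
```

Request:
{"api": "carry_out", "payload": {
  "newtons": 30,
  "targets": [
    {"hand": 5,"x": 0,"y": 0,"z": 0,"ax": 0,"ay": 0,"az": 0},
    {"hand": 5,"x": 0,"y": 0,"z": 0,"ax": 0,"ay": 0,"az": 0}
  ]
}}

```text
t: 23.82
tool_pos: [0.5235, -0.0038, 0.2411]
orientation: [-2.586, -1.783, 0.0]
force: [-4.8, 0.9, 5.6]
opening: 0.0194
gripper_force: 30.0
```

```bash
python3 go.py; python3 - <<'E'
from h import *
p,d=read_camera("top");M,h=masks(p);print("red now px",M['red'][250:272,308:330].sum(),blob("top",M['white'],(204,239,233,277),.06))
# arc rows, tool axes at rest: X=Y×Z
f=np.radians(-110.6);r=lambda t:.11*np.array([np.cos(f+t),np.sin(f+t),0])
s=read_state();Ri=R.from_rotvec(s['orientation']).inv()
for t in(.05,.1,.15,.2,.25,.3,.35,.4,.45,.5,.55,.6):print(t,Ri.apply(r(t)-r(0)).round(4))
E
```

```text
t 23.82 pos [ 0.5235 -0.0038  0.2411] R.y [ 9.345e-01 -3.559e-01 -6.000e-04] open 0.0194 F [-4.8  0.9  5.6]
red now px 0 (array([0.5354, 0.2527]), np.float64(-0.6), array([0.0768, 0.0532]), 560)
0.05 [ 0.0002  0.0055 -0.    ]
0.1 [ 0.0006  0.011  -0.    ]
0.15 [ 0.0013  0.0164 -0.    ]
0.2 [ 0.0023  0.0218 -0.    ]
0.25 [ 0.0035  0.0272 -0.    ]
0.3 [ 0.0051  0.0325 -0.    ]
0.35 [ 0.0068  0.0377 -0.    ]
0.4 [ 0.0089  0.0428 -0.    ]
0.45 [ 0.0112  0.0478 -0.    ]
0.5 [ 0.0137  0.0527 -0.    ]
0.55 [ 0.0165  0.0574 -0.    ]
0.6 [ 0.0195  0.062  -0.    ]
```

Request:
{"api": "carry_out", "payload": {
  "targets": [
    {"hand": 5,"x": 0,"y": 0.0015,"z": 0,"ax": 0,"ay": 0,"az": -0.014},
    {"hand": 5,"x": 0.0001,"y": 0.004,"z": 0,"ax": 0,"ay": 0,"az": -0.036},
    {"hand": 5,"x": 0.0002,"y": 0.007,"z": 0,"ax": 0,"ay": 0,"az": -0.064},
    {"hand": 5,"x": 0.0005,"y": 0.01,"z": 0,"ax": 0,"ay": 0,"az": -0.091},
    {"hand": 5,"x": 0.0008,"y": 0.013,"z": 0,"ax": 0,"ay": 0,"az": -0.118},
    {"hand": 5,"x": 0.0012,"y": 0.016,"z": 0,"ax": 0,"ay": 0,"az": -0.146},
    {"hand": 5,"x": 0.0017,"y": 0.019,"z": 0,"ax": 0,"ay": 0,"az": -0.175},
    {"hand": 5,"x": 0.0022,"y": 0.0219,"z": 0,"ax": 0,"ay": 0,"az": -0.2}
  ]
}}

```text
t: 24.88
tool_pos: [0.5448, -0.0095, 0.2411]
orientation: [-2.395, -2.033, 0.0]
force: [-5.5, 0.8, 5.7]
opening: 0.0195
gripper_force: 30.0
```

Request:
{"api": "carry_out", "payload": {
  "targets": [
    {"hand": 5,"x": 0,"y": 0,"z": 0,"ax": 0,"ay": 0,"az": 0},
    {"hand": 5,"x": 0,"y": 0,"z": 0,"ax": 0,"ay": 0,"az": 0}
  ]
}}

```text
t: 25.12
tool_pos: [0.5448, -0.0095, 0.2411]
orientation: [-2.396, -2.032, -0.0]
force: [-3.8, 0.6, 4.7]
opening: 0.0196
gripper_force: 30.0
```

```bash
python3 go.py; python3 - <<'E'
from h import *
p,d=read_camera("top");cv2.imwrite("pics/top5.png",p)
p4=cv2.imread("pics/top4.png").astype(int);p=p.astype(int)
print("before rear",p4[256:274,216].max(1),"now",p[246:274,216].max(1))
s=read_state();print(s['wrist_torque'].round(2),s['opening'])
E
```

```text
t 25.12 pos [ 0.5448 -0.0095  0.2411] R.y [ 9.866e-01 -1.633e-01 -2.000e-04] open 0.0196 F [-3.8  0.6  4.7]
before rear [142 147 149 148 127  32  37  38  55 128 147 148 139 100  96 100  96 100] now [143 142 143 144 146 149 148 146  62  35  40  38  64 148 149 147  86  87
 107  99  98 100  95  72 143 149 150 148]
[ 0.08  0.68 -0.09] 0.019966496273735874
```

The pile moved forward about 6.4 px, which is 16 mm, or one click. Now the second.

Request:
{"api": "carry_out", "payload": {
  "targets": [
    {"hand": 5,"x": 0,"y": 0.0015,"z": 0,"ax": 0,"ay": 0,"az": -0.014},
    {"hand": 5,"x": 0.0001,"y": 0.004,"z": 0,"ax": 0,"ay": 0,"az": -0.036},
    {"hand": 5,"x": 0.0002,"y": 0.007,"z": 0,"ax": 0,"ay": 0,"az": -0.064},
    {"hand": 5,"x": 0.0005,"y": 0.01,"z": 0,"ax": 0,"ay": 0,"az": -0.091},
    {"hand": 5,"x": 0.0008,"y": 0.013,"z": 0,"ax": 0,"ay": 0,"az": -0.118},
    {"hand": 5,"x": 0.0012,"y": 0.016,"z": 0,"ax": 0,"ay": 0,"az": -0.146},
    {"hand": 5,"x": 0.0017,"y": 0.019,"z": 0,"ax": 0,"ay": 0,"az": -0.175},
    {"hand": 5,"x": 0.0022,"y": 0.0219,"z": 0,"ax": 0,"ay": 0,"az": -0.2}
  ]
}}

```text
t: 26.18
tool_pos: [0.5668, -0.0109, 0.2411]
orientation: [-2.18, -2.261, 0.0]
force: [-5.1, -0.2, 5.5]
opening: 0.0195
gripper_force: 30.0
```

Request:
{"api": "carry_out", "payload": {
  "targets": [
    {"hand": 5,"x": 0,"y": 0.0015,"z": 0,"ax": 0,"ay": 0,"az": -0.014},
    {"hand": 5,"x": 0.0001,"y": 0.004,"z": 0,"ax": 0,"ay": 0,"az": -0.036},
    {"hand": 5,"x": 0.0002,"y": 0.007,"z": 0,"ax": 0,"ay": 0,"az": -0.064},
    {"hand": 5,"x": 0.0005,"y": 0.01,"z": 0,"ax": 0,"ay": 0,"az": -0.091},
    {"hand": 5,"x": 0.0008,"y": 0.013,"z": 0,"ax": 0,"ay": 0,"az": -0.118},
    {"hand": 5,"x": 0.0012,"y": 0.016,"z": 0,"ax": 0,"ay": 0,"az": -0.146},
    {"hand": 5,"x": 0.0014,"y": 0.0175,"z": 0,"ax": 0,"ay": 0,"az": -0.16},
    {"hand": 5,"x": 0.0016,"y": 0.0185,"z": 0,"ax": 0,"ay": 0,"az": -0.17}
  ]
}}

```text
t: 27.18
tool_pos: [0.5852, -0.0088, 0.2411]
orientation: [-1.981, -2.438, 0.001]
force: [-4.1, -0.2, 5.4]
opening: 0.0197
gripper_force: 30.0
```

```bash
python3 go.py; python3 - <<'E'
from h import *
p,d=read_camera("top");cv2.imwrite("pics/top6.png",p)
a=p[186:286,186:336];cv2.imwrite("pics/t6.png",cv2.resize(a,None,fx=5.2,fy=5.2,interpolation=cv2.INTER_CUBIC))
print("dark dot col216",p[240:274,216].max(1))
print("tray rear edge col 213",[cv2.imread(f"pics/{f}.png")[248:282,213].max(1).tolist() for f in("top4","top6")])
P=np.array([.5235,-.0038]);s=read_state()['tool_pos'][:2];print("angle from chord",2*np.arcsin(np.linalg.norm(s-P)/.22))
E
```

```text
t 27.18 pos [ 0.5852 -0.0088  0.2411] R.y [ 9.788e-01  2.047e-01 -6.000e-04] open 0.0197 F [-4.1 -0.2  5.4]
dark dot col216 [148 146 122  38  31  39  46 105 149 147 141  97  85  99  98  97  97  99
  90 135 135 137 135 137 133 135 135 135 135 137 143 147 150 149]
tray rear edge col 213 [[142, 145, 143, 146, 143, 140, 146, 147, 148, 149, 149, 148, 147, 136, 115, 116, 139, 146, 148, 146, 138, 93, 96, 97, 99, 99, 98, 92, 148, 150, 148, 146, 109, 105], [150, 149, 141, 84, 102, 97, 97, 97, 99, 98, 90, 149, 149, 149, 149, 149, 147, 149, 150, 148, 148, 150, 148, 149, 148, 149, 148, 149, 149, 150, 149, 146, 110, 105]]
angle from chord 0.5709101620448727
```

View pics/t6.png

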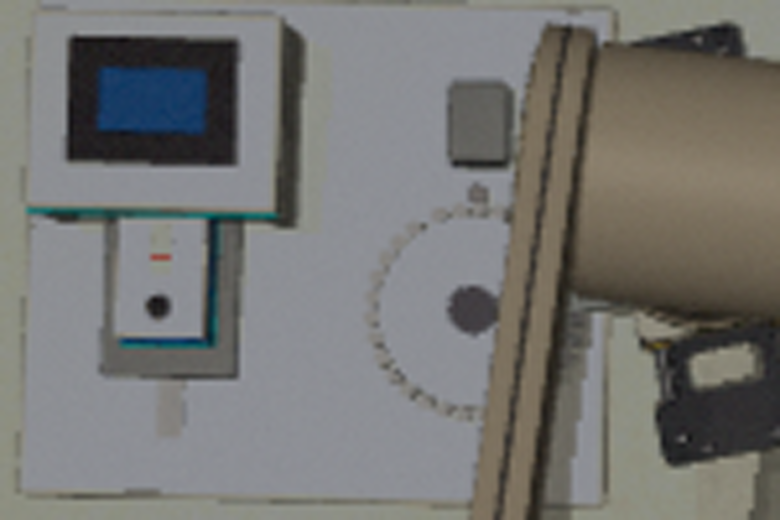

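The tray has moved about 45 mm of 48, so lever ≈0.565. The pile is still square: white top at (160,280) in the crop. Creep on the rest.

Request:
{"api": "carry_out", "payload": {
  "targets": [
    {"hand": 5,"x": 0,"y": 0.001,"z": 0,"ax": 0,"ay": 0,"az": -0.009},
    {"hand": 5,"x": 0,"y": 0.002,"z": 0,"ax": 0,"ay": 0,"az": -0.018},
    {"hand": 5,"x": 0,"y": 0.003,"z": 0,"ax": 0,"ay": 0,"az": -0.027}
  ]
}}

```text
t: 27.6
tool_pos: [0.5881, -0.0082, 0.2411]
orientation: [-1.948, -2.464, 0.0]
force: [-4.6, 0.3, 5.8]
opening: 0.0196
gripper_force: 30.0
```

Request:
{"api": "carry_out", "payload": {
  "targets": [
    {"hand": 5,"x": 0,"y": 0.0005,"z": 0,"ax": 0,"ay": 0,"az": -0.004}
  ]
}}

```text
t: 27.72
tool_pos: [0.5886, -0.0081, 0.2411]
orientation: [-1.943, -2.468, 0.0]
force: [-3.8, -1.5, 6.4]
opening: 0.0197
gripper_force: 30.0
```

```bash
python3 go.py; cat > m.py <<'E'
from h import *
s=read_state()['tool_pos'][:2];print("chord",2*np.arcsin(np.linalg.norm(s-np.array([.5235,-.0038]))/.22))
p,_=read_camera("top");cv2.imwrite("pics/top_m.png",p)
g=lambda q:cv2.GaussianBlur(cv2.cvtColor(q,cv2.COLOR_BGR2GRAY),(3,3),0)
def sh(f,T,S):
    a=cv2.imread(f);t=g(a)[T[1]:T[3],T[0]:T[2]];m=cv2.matchTemplate(g(p)[S[1]:S[3],S[0]:S[2]],t,cv2.TM_CCOEFF_NORMED)
    _,v,_,(x,y)=cv2.minMaxLoc(m);c=m[y-1:y+2,x];d=(c[0]-c[2])/(2*(c[0]-2*c[1]+c[2]));return T[1]-(S[1]+y+d),round(v,3)
for f in("pics/top4.png","pics/top5.png"):
    print(f,"dot px",sh(f,(211,252,222,268),(209,226,224,275)) if f[-5]=='4' else sh(f,(211,248,222,262),(209,226,224,270)))
print("19.1 px wanted (top4)")
c=[None];a=cv2.imread("pics/top4.png")
def rear(q,lo,hi):
    k=q[lo:hi,206:214].max(2).mean(1).astype(float);i=np.argmax(np.diff(k));return lo+i+(148-k[i])/50,k[i-1:i+3]
print(rear(a,266,280),rear(p,250,264),"18.7 wanted")
E
python3 m.py
```

```text
t 27.73 pos [ 0.5886 -0.0081  0.2411] R.y [ 9.721e-01  2.348e-01 -5.000e-04] open 0.0197 F [-3.8 -1.5  6.4]
chord 0.6018901446031377
pics/top4.png dot px (np.float32(18.993118), 0.978)
pics/top5.png dot px (np.float32(12.496002), 0.941)
19.1 px wanted (top4)
(np.float64(276.19), array([ 96.125,  88.5  , 148.25 , 148.375])) (np.float64(258.0625), array([ 96.625,  94.875, 149.   , 148.25 ])) 18.7 wanted
```

Request:
{"api": "carry_out", "payload": {
  "targets": [
    {"hand": 5,"x": 0,"y": 0.0006,"z": 0,"ax": 0,"ay": 0,"az": -0.005},
    {"hand": 5,"x": 0,"y": 0.0006,"z": 0,"ax": 0,"ay": 0,"az": -0.005},
    {"hand": 5,"x": 0,"y": 0.0006,"z": 0,"ax": 0,"ay": 0,"az": -0.005},
    {"hand": 5,"x": 0,"y": 0.0006,"z": 0,"ax": 0,"ay": 0,"az": -0.005}
  ]
}}

```text
t: 28.28
tool_pos: [0.5891, -0.0079, 0.2411]
orientation: [-1.937, -2.473, 0.0]
force: [-4.4, 0.2, 5.9]
opening: 0.0194
gripper_force: 30.0
```

```bash
python3 go.py; python3 m.py; python3 - <<'E'
from h import *
p,_=read_camera("side");u,v=to_pix("side",[.56,.15,.05])[0].astype(int)
a=p[v-45:v+45,u-60:u+60];b=cv2.imread("pics/top_m.png")[186:286,186:256]
cv2.imwrite("pics/f.png",np.hstack([cv2.resize(a,(480,360)),cv2.resize(b,(252,360),interpolation=cv2.INTER_CUBIC)]))
E
```

```text
t 28.27 pos [ 0.5891 -0.0079  0.2411] R.y [ 9.709e-01  2.394e-01 -4.000e-04] open 0.0194 F [-4.4  0.2  5.9]
chord 0.6071790033567565
pics/top4.png dot px (np.float32(19.186005), 0.975)
pics/top5.png dot px (np.float32(12.783615), 0.966)
19.1 px wanted (top4)
(np.float64(276.19), array([ 96.125,  88.5  , 148.25 , 148.375])) (np.float64(257.06), array([ 98.25 ,  95.   , 125.375, 149.5  ])) 18.7 wanted
```

View pics/f.png

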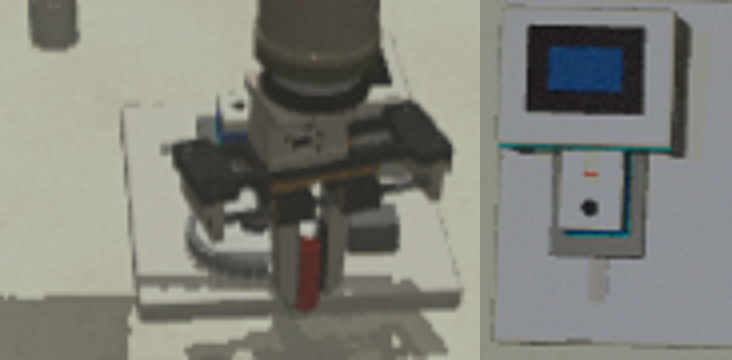

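The picture shows the post still pinched (310,270) and the pile square under the arch (590,190). The pile has travelled 19.2 px, which is three clicks, so I'm handing in.

```bash
python3 -c "
from plant import robot
print(robot.close_job())"
```

```text
the job is handed in; nothing more can be done
None
```

I handed the job in at 28 s. Blue is within about 1 mm of the teal mark, and white is on top of it, 1–1.5 mm forward by the camera. The tray has travelled three clicks (lever about 0.60 rad) and the gripper still holds the lever there; the job printed no verdict.

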